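# Latch check of three bench stop switches

### The arm

A 7-joint arm with a two-finger parallel gripper is mounted at the origin on a cart in front of the work surface, level with it; the furniture and walls round the work are solid. World frame = base frame: x ahead of the robot, y to its left, z up, the work surface at z = 0. Lengths are in m, angles in degrees, forces in N, time in s.
With the tool pointing down it reaches from about 0.4 to 0.925 m from the base axis. Payload 4.1 kg.
Tool frame: the origin (TCP) lies on the centre line of the jaws, within the pads' length; the fingertips stand 19 mm ahead of it and the grasp point (between the pads) is the TCP; z points along the fingers, y is the line along which they close (so a half turn about z gives the same grasp; the last joint's range is limited). The gripper opens to 85 mm and grips with 20 to 120 N. Pads are 22 mm wide; open, the fingers measure 114 mm over their backs; the gripper's body (76 mm by 85 mm) begins 54 mm behind the grasp point. The pads swing forward as they close: fully open they stand 13 mm farther back than shut.
Start: joints at [-76.375, 22.827, 2.584, 88.041, -1.071, 69.15, -2.905], TCP at [0.215, 0.614, 0.25] pointing down, gripper open.
Joint ranges: [-161.44, 161.44], [-28.35, 127.94], [-78.24, 83.42], [0, 140.83], [-78.03, 258.03], [13.02, 114.36], [-168.23, 168.23]. Speed limits (degrees/s): [147.25, 147.25, 180, 180, 180, 180, 180].

### API

Orientations are given as a 3x3 rotation matrix whose columns are the frame's x, y, z axes.
In Python, from station import bot gives the robot as it stands.
- The arm moves only by the tool servo_tool, never from a script. Its argument "rows" is a list of rows, each a list of 3 entries, a list of its own where there are three numbers: the shift along the world's x, y, z in cm, then the turn, a rotation vector about the world's x, y, z in rad, then the closure, from -1 (fully open) to 1 (shut). In form: [[[dx, dy, dz], [rx, ry, rz], claw], ...]. A call has 1 to 10 rows; each row is the pose to reach, as a shift and turn from the pose commanded when the call began; what a row does not reach only later rows make up. A row lasts 1/10 s, in which the tool goes at most 50 mm and 8.59 degrees, less where a joint would pass 70% of its speed; a pose out of reach is approached as far as the arm can. A call with a gripper value outside its range is refused whole. The fingers move at their own pace and stop on an object; "squeeze" is the grip in N (left out, the last holds). Time passes only in rows, so rows that repeat a pose let the fingers close. It gives the time, the measured TCP pose, the force, the opening and the grip force at its end, in the units of the state.
- bot.observe(): the state, without advancing time (a new reading comes with each control period).
- bot.grab_frame(name): name is "scene" or "side" or "wrist"; returns the picture (480x640x3 uint8, red, green, blue); there is no depth.
- bot.get_calibration(name): a dict with "camera_matrix" (3x3 intrinsics, pixels), "eye" and "attitude" of the camera in the world; the wrist camera has in their place "hand_eye" (4x4, takes a point from camera to tool coordinates, whose origin is the TCP and whose axes are the flange's). Camera axes: x right, y down, z forward; pixel columns grow to the right and rows downward; lengths in m; the calibration is good to about 2 mm. A picture is of the moment at which its call begins: read the wrist's pose just before it. get_calibration takes no time and is no camera call.
- bot.finish_job(): hands the job in; it is judged then, once.
The state is a dict: "time_s": time; "joint_positions": joint angles; "qvel": joint speeds; "joint_efforts": joint torques, N m; "position": TCP position; "orientation": TCP orientation; "ft_force": force on the tool from outside, world axes, zero at the start; "ft_torque": the same for the moment, N m; "opening": finger opening in m; "gripper_force": force on a finger pad.
Only numpy, scipy, OpenCV 4.12 (cv2) and the standard library are available. Lean on these libraries where they do the work, as an engineer would, in place of code of your own. Each camera call takes 0.05 s, during which the arm holds its last target. There are 200 camera calls.

### The job

Test each of the three stop switches by pressing its button fully down where it stands and letting go: a good one stays down, a failed one pops back up. Set any failed switch aside by pushing it along the bench, without lifting it, into the aluminium fence behind until it stands upright against the back rail; leave the good ones where they stand with their buttons down, and disturb nothing else.

Things in the scene. Friction and masses are not known exactly. Their poses are not given: they have to be found in the camera images.
- switch_a: one of three identical-looking free-standing stop switches: grey round puck, diameter 64 mm, 36 mm high, about 0.37 kg, with a black mushroom button (diameter 38 mm, 12 mm thick) on a white stem above its middle. Loose on the bench. Origin: centre of the underside, z up; button top 60 mm above it when up, 50 mm when down. Whether its latch works shows only on pressing; which switch stands where changes from run to run
- top_a (a point): centre of the top face of switch_a's mushroom button (moves with the button)
- button_a (a joint): how far this button is pressed, 0 (up) to 0.010 m (down at the hard stop); pressed straight down. It resists with about 3 N at first, never more than 5 N before the stop. A working latch snaps over at about 5 mm and stays at 0.010 when let go; a failed one springs back to 0
- switch_b: one of three identical-looking free-standing stop switches: grey round puck, diameter 64 mm, 36 mm high, about 0.37 kg, with a black mushroom button (diameter 38 mm, 12 mm thick) on a white stem above its middle. Loose on the bench. Origin: centre of the underside, z up; button top 60 mm above it when up, 50 mm when down. Whether its latch works shows only on pressing; which switch stands where changes from run to run
- top_b (a point): centre of the top face of switch_b's mushroom button (moves with the button)
- button_b (a joint): how far this button is pressed, 0 (up) to 0.010 m (down at the hard stop); pressed straight down. It resists with about 3 N at first, never more than 5 N before the stop. A working latch snaps over at about 5 mm and stays at 0.010 when let go; a failed one springs back to 0
- switch_c: one of three identical-looking free-standing stop switches: grey round puck, diameter 64 mm, 36 mm high, about 0.37 kg, with a black mushroom button (diameter 38 mm, 12 mm thick) on a white stem above its middle. Loose on the bench. Origin: centre of the underside, z up; button top 60 mm above it when up, 50 mm when down. Whether its latch works shows only on pressing; which switch stands where changes from run to run
- top_c (a point): centre of the top face of switch_c's mushroom button (moves with the button)
- button_c (a joint): how far this button is pressed, 0 (up) to 0.010 m (down at the hard stop); pressed straight down. It resists with about 3 N at first, never more than 5 N before the stop. A working latch snaps over at about 5 mm and stays at 0.010 when let go; a failed one springs back to 0
- fence: fixed three-sided bright aluminium fence lying on the bench behind the switches, open towards the robot: a straight back rail 300 mm long inside, 22 mm high, 4 mm thick, with a 50 mm long cheek of the same height at each end and no floor. Origin: middle of the back rail's front (robot-side) face, at bench level; x points away from the robot through the rail, y along the rail to the left, the cheeks' inner faces at y = +-0.150, their free ends at x = -0.050
- blue_carton: bystander: upright blue and white folding carton, 42x42x96 mm, loose and upright; origin: centre of the underside
- dropper_bottle: bystander: small dropper bottle with pointed cap, 31x31x78 mm, loose and upright; origin: centre of the underside
- dark_bottle: bystander: small dark bottle with black cap, 38x38x85 mm, loose and upright; origin: centre of the underside
There are look-alikes about, which are no part of the job. What is shaped like the switch_c but red is not meant.

How it is judged:
By the outcome, as a careful person would: the job done as asked, in the order asked, and still so for the second after the job is handed in, with the robot touching nothing.
It also fails if it takes over 48 s, if anything falls off the work surface, if the arm or the gripper's body presses on something with over 40 N, if the wrist force passes 120 N, or if a joint passes its speed limit or range.

## Working session

There is one attempt and no reset: what is moved stays moved. The work goes in short steps, Python scripts to look and compute and a tool call to move; the robot and the scene stay as the last step left them, time stands still between calls to the robot, and variables do not carry over. Pictures are saved under pics/ and viewed, at most 10 in all, crops included, and the job is handed in when it is done.

Besides the shell and the picture viewer there is one more tool, called in YAML: its name, and indented under it one key for each argument. servo_tool: Moves the arm, as the interface text tells. Its arguments: {"type":"object","properties":{"rows":{"type":"array"},"squeeze":{"type":"number"}},"required":["rows"]}

```bash
mkdir -p pics; ls
python3 - <<'E'
from station import bot
import cv2,numpy as np
for n in("scene","side"):
    cv2.imwrite(f"pics/{n}0.png",bot.grab_frame(n)[:,:,::-1])
    c=bot.get_calibration(n);print(n,c)
print(bot.observe()); print(bot.get_calibration("wrist"))
E
```

```text
pics
scene {'camera_matrix': array([[492.20483581,   0.        , 330.21462473],
       [  0.        , 492.20483581, 249.77603939],
       [  0.        ,   0.        ,   1.        ]]), 'eye': array([-0.32537794,  0.65063548,  0.48691784]), 'attitude': array([[-0.44773246, -0.38833767,  0.80543745],
       [-0.89411344,  0.18452781, -0.40805715],
       [ 0.00983835, -0.90285289, -0.42983703]])}
side {'camera_matrix': array([[510.39351452,   0.        , 312.52214914],
       [  0.        , 510.39351452, 244.96731354],
       [  0.        ,   0.        ,   1.        ]]), 'eye': array([0.96506099, 0.72733898, 0.88512982]), 'attitude': array([[-0.68617365,  0.56006827, -0.4642082 ],
       [ 0.72721804,  0.51245495, -0.456666  ],
       [-0.01787834, -0.65093276, -0.75892484]])}
{'time_s': 0.1, 'joint_positions': array([-76.37594609,  22.86890866,   2.57930654,  88.10595598,
        -1.07115268,  69.15218373,  -2.90437366]), 'qvel': array([ 0.06007606, -0.11430656,  0.05190587, -0.20805394,  0.02825091,
        0.09203584,  0.0280081 ]), 'joint_efforts': array([ 3.73602816e-03, -4.7626200
[... 356 characters left out ...]
ft_force': array([-0.76403267, -0.2848599 ,  0.39663094]), 'ft_torque': array([-0.01706997,  0.01435446,  0.00938233]), 'gripper_force': 0.0, 'opening': 0.08498040374429076}
{'camera_matrix': array([[428.35843694,   0.        , 317.7608426 ],
       [  0.        , 428.35843694, 234.12772517],
       [  0.        ,   0.        ,   1.        ]]), 'hand_eye': array([[-6.16987315e-04, -9.56121589e-01, -2.92969497e-01,
         7.58620615e-02],
       [ 9.99999792e-01, -6.45165561e-04, -4.45320610e-07,
         3.46874217e-04],
       [-1.88588049e-04, -2.92969436e-01,  9.56121788e-01,
        -1.22861243e-01],
       [ 0.00000000e+00,  0.00000000e+00,  0.00000000e+00,
         1.00000000e+00]])}
```

View pics/scene0.png

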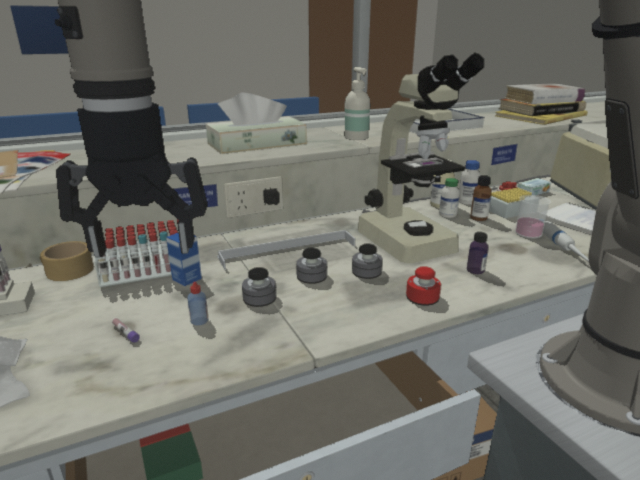

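View pics/side0.png

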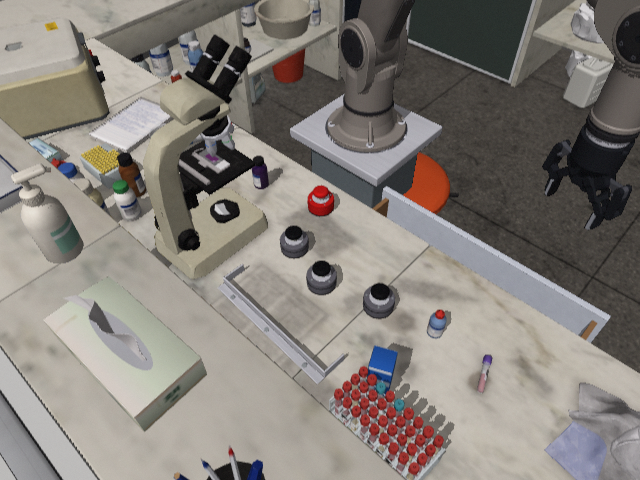

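Scene: grey switches at about (259,275), (312,255) and (368,252). The look-alikes are the red switch (424,275) and the dark bottle (479,238). In the side view the switches are at (379,293), (321,270) and (293,235), red at (320,195). I choose the three grey ones and check them in a close crop.

```bash
cat > h.py <<'E'
import numpy as np,cv2
from station import bot
def ray(n,uv):
    c=bot.get_calibration(n); d=c["attitude"]@np.linalg.inv(c["camera_matrix"])@np.r_[uv,1.]
    return np.array(c["eye"]),d/np.linalg.norm(d)
def tri(uv1,uv2,a="scene",b="side"):
    o1,d1=ray(a,uv1);o2,d2=ray(b,uv2)
    s=np.linalg.lstsq(np.c_[d1,-d2],o2-o1,rcond=None)[0]
    p,q=o1+s[0]*d1,o2+s[1]*d2
    return (p+q)/2,np.linalg.norm(p-q)
def plane(n,uv,z):
    o,d=ray(n,uv);return o+d*(z-o[2])/d[2]
def proj(n,P):
    c=bot.get_calibration(n);p=c["camera_matrix"]@c["attitude"].T@(np.array(P)-c["eye"]);return p[:2]/p[2]
E
python3 - <<'E'
import cv2,numpy as np
s=cv2.imread("pics/scene0.png");d=cv2.imread("pics/side0.png")
a=cv2.resize(s[220:320,205:405],(800,400),interpolation=cv2.INTER_CUBIC)[:, :]
cv2.imwrite("pics/cs.png",a)
b=cv2.resize(d[215:390,210:410],(685,600),interpolation=cv2.INTER_CUBIC)
cv2.imwrite("pics/cd.png",b)
for im,r in((s,(238,280,240,390)),(d,(220,310,275,400))):
    g=im[r[0]:r[1],r[2]:r[3]].max(2);m=(g<45).astype(np.uint8)
    n,l,st,c=cv2.connectedComponentsWithStats(m)
    for i in range(1,n):
        if st[i,4]>30: print(st[i]+np.array([r[2],r[0],0,0,0]),c[i]+[r[2],r[0]])
E
```

```text
[360 245  16   9 120] [367.59166667 249.09166667]
[303 249  17   9 128] [311.1875    253.1328125]
[249 269  18  11 153] [257.85620915 273.60130719]
[285 226  18  14 184] [293.30434783 232.53804348]
[302 241   7  15  35] [305.42857143 248.4       ]
[312 261  19  15 216] [321.21296296 268.10648148]
[329 280   7  13  31] [332.70967742 285.67741935]
[371 284  19  16 242] [379.90082645 291.23553719]
```

View pics/cs.png

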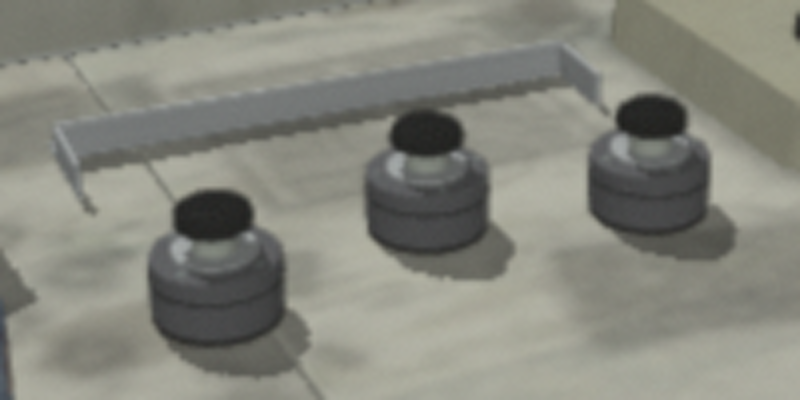

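View pics/cd.png

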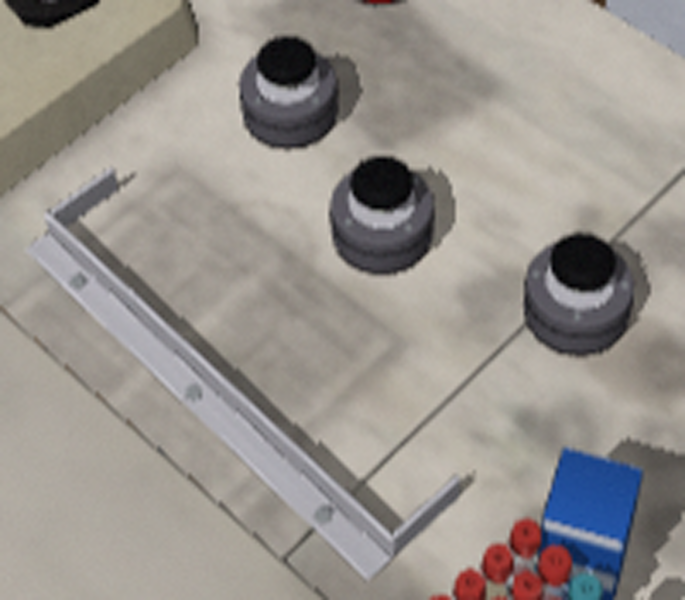

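Both crops show the three grey pucks, each with a black button up, and the fence with its cheeks.

Run:
```python
from h import *
np.set_printoptions(precision=4,suppress=True)
for n,a,b in(("L",(257.9,273.6),(379.9,291.2)),("M",(311.2,253.1),(321.2,268.1)),("R",(367.6,249.1),(293.3,232.5))): print(n,*tri(a,b))
A=(324.7,374.1);B=(224.6,277.8);C=(344.3,354.3);D=(242.7,265.2)
for u in(A,B,C,D):print(plane("side",u,.022))
print("scene",plane("scene",(219.5,250.7),.022),plane("scene",(345.7,230.7),.022))
print("tri",tri((219.5,250.7),A),tri((345.7,230.7),B))
print("carton", plane("side",(382,350),.096),plane("scene",(186,280),0), "dropper",plane("scene",(199,321),0),"dark",plane("scene",(478,270),0))
```

```text
L [0.4532 0.4072 0.0527] 0.002333702980662717
M [0.4893 0.2818 0.053 ] 0.0022299287950470754
R [0.4574 0.1689 0.0524] 0.0024987027684601915
[0.6485 0.4381 0.022 ]
[0.6297 0.1334 0.022 ]
[0.5937 0.4379 0.022 ]
[0.5809 0.1361 0.022 ]
scene [0.6451 0.4292 0.022 ] [0.6249 0.1282 0.022 ]
tri (array([0.647 , 0.4329, 0.0198]), np.float64(0.008551714130873134)) (array([0.6277, 0.1287, 0.0193]), np.float64(0.004732765873812696))
carton [0.5752 0.505  0.096 ] [0.5851 0.5162 0.    ] dropper [0.4257 0.527  0.    ] dark [ 0.3621 -0.0514  0.    ]
```

servo_tool:
  rows:
    - [[4, -3.4, 0], [0, 0, 0.1], 1]
    - [[8, -6.9, 0], [0, 0, 0.2], 1]
    - [[12, -10.3, 0], [0, 0, 0.27], 1]
    - [[16, -13.7, 0], [0, 0, 0.27], 1]
    - [[20, -17.2, -1], [0, 0, 0.27], 1]
    - [[22.5, -19.5, -4], [0, 0, 0.27], 1]
    - [[23.9, -20.6, -8], [0, 0, 0.27], 1]
    - [[23.9, -20.6, -12], [0, 0, 0.27], 1]
    - [[23.9, -20.6, -13], [0, 0, 0.27], 1]
    - [[23.9, -20.6, -13], [0, 0, 0.27], 1]
  squeeze: 20

```text
time_s: 1.1
position: [0.4522, 0.4072, 0.1186]
orientation: [[-0.998, 0.066, -0.003], [0.066, 0.998, -0.003], [0.003, -0.003, -1.0]]
ft_force: [-0.2, 0.8, 0.4]
opening: -0.0002
gripper_force: 0.0
```

Run:
```python
from h import *
a=bot.grab_frame("scene")[:,:,::-1];b=bot.grab_frame("side")[:,:,::-1]
a=a[150:310,200:360];b=b[180:340,300:460]
cv2.imwrite("pics/t1.png",cv2.resize(np.hstack([a,b]),(800,400),interpolation=cv2.INTER_CUBIC))
o=bot.observe()["position"];print(o,proj("scene",o-[0,0,.019]),proj("side",o-[0,0,.019]))
```

```text
[0.45392329 0.40937763 0.1220153 ] [254.55435781 249.47596349] [382.32425896 276.28564221]
```

View pics/t1.png

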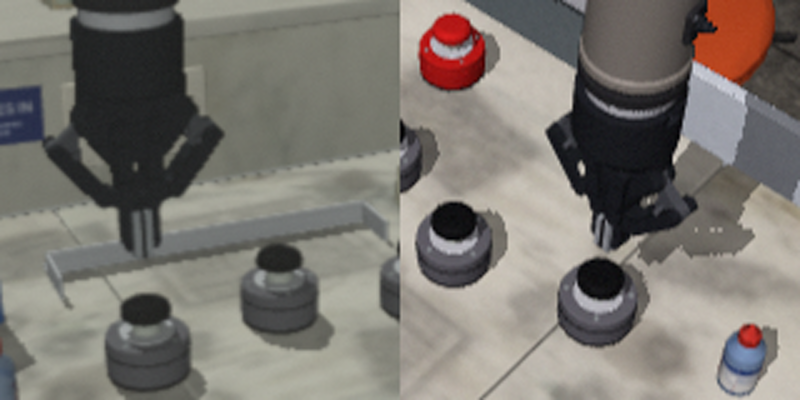

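The tip sits over the left button in both views (scene (257,252), side (381,279)).

servo_tool:
  rows:
    - [[0, 0, -2], [0, 0, 0], 1]
    - [[0, 0, -3.6], [0, 0, 0], 1]
    - [[0, 0, -4.0], [0, 0, 0], 1]
    - [[0, 0, -4.3], [0, 0, 0], 1]
    - [[0, 0, -4.6], [0, 0, 0], 1]
    - [[0, 0, -4.9], [0, 0, 0], 1]
    - [[0, 0, -5.1], [0, 0, 0], 1]
    - [[0, 0, -5.1], [0, 0, 0], 1]

```text
time_s: 2.0
position: [0.4539, 0.4073, 0.0692]
orientation: [[-0.998, 0.067, 0.0], [0.067, 0.998, -0.0], [-0.0, -0.0, -1.0]]
ft_force: [-0.6, 0.2, 0.3]
opening: 0.0002
gripper_force: 0.0
```

servo_tool:
  rows:
    - [[0, 0, -0.1], [0, 0, 0], 1]
    - [[0, 0, -0.2], [0, 0, 0], 1]
    - [[0, 0, -0.3], [0, 0, 0], 1]
    - [[0, 0, -0.3], [0, 0, 0], 1]

```text
time_s: 2.4
position: [0.454, 0.4075, 0.069]
orientation: [[-0.998, 0.067, -0.0], [0.067, 0.998, 0.0], [0.0, 0.0, -1.0]]
ft_force: [-5.3, -4.3, 16.4]
opening: -0.0001
gripper_force: 8.0
```

servo_tool:
  rows:
    - [[0, 0, 2], [0, 0, 0], 1]
    - [[0, 0, 5], [0, 0, 0], 1]
    - [[1, -4, 5], [0, 0, 0], 1]
    - [[2.2, -8, 5], [0, 0, 0], 1]
    - [[3.5, -12, 5], [0, 0, 0], 1]
    - [[3.6, -12.5, 5], [0, 0, 0], 1]
    - [[3.6, -12.5, 3], [0, 0, 0], 1]
    - [[3.6, -12.5, 1.5], [0, 0, 0], 1]
    - [[3.6, -12.5, 1.2], [0, 0, 0], 1]
    - [[3.6, -12.5, 0.9], [0, 0, 0], 1]

```text
time_s: 3.4
position: [0.4894, 0.2824, 0.0754]
orientation: [[-0.998, 0.066, -0.001], [0.066, 0.998, -0.001], [0.001, -0.001, -1.0]]
ft_force: [-1.1, -1.0, 3.9]
opening: -0.0005
gripper_force: 1.6
```

servo_tool:
  rows:
    - [[0, 0, -0.3], [0, 0, 0], 1]
    - [[0, 0, -0.6], [0, 0, 0], 1]
    - [[0, 0, -0.8], [0, 0, 0], 1]
    - [[0, 0, -0.9], [0, 0, 0], 1]
    - [[0, 0, -0.9], [0, 0, 0], 1]

```text
time_s: 3.9
position: [0.4898, 0.2827, 0.0689]
orientation: [[-0.998, 0.067, -0.001], [0.067, 0.998, 0.001], [0.001, 0.001, -1.0]]
ft_force: [-7.2, -4.1, 19.0]
opening: 0.0
gripper_force: 9.7
```

servo_tool:
  rows:
    - [[0, 0, 2], [0, 0, 0], 1]
    - [[0, 0, 5], [0, 0, 0], 1]
    - [[-1, -4, 5], [0, 0, 0], 1]
    - [[-2, -8, 5], [0, 0, 0], 1]
    - [[-3.2, -11, 5], [0, 0, 0], 1]
    - [[-3.2, -11.3, 5], [0, 0, 0], 1]
    - [[-3.2, -11.3, 3], [0, 0, 0], 1]
    - [[-3.2, -11.3, 1.5], [0, 0, 0], 1]
    - [[-3.2, -11.3, 1.2], [0, 0, 0], 1]
    - [[-3.2, -11.3, 0.9], [0, 0, 0], 1]

```text
time_s: 4.9
position: [0.458, 0.1704, 0.0754]
orientation: [[-0.998, 0.066, 0.0], [0.066, 0.998, 0.001], [-0.0, 0.001, -1.0]]
ft_force: [-0.7, -0.3, 1.1]
opening: 0.0001
gripper_force: 0.8
```

servo_tool:
  rows:
    - [[0, 0, -0.3], [0, 0, 0], 1]
    - [[0, 0, -0.6], [0, 0, 0], 1]
    - [[0, 0, -0.8], [0, 0, 0], 1]
    - [[0, 0, -0.9], [0, 0, 0], 1]
    - [[0, 0, -0.9], [0, 0, 0], 1]

```text
time_s: 5.4
position: [0.4584, 0.1699, 0.0689]
orientation: [[-0.998, 0.067, 0.0], [0.067, 0.998, 0.001], [-0.0, 0.001, -1.0]]
ft_force: [-6.3, -2.9, 21.5]
opening: -0.0001
gripper_force: 10.6
```

servo_tool:
  rows:
    - [[0, 0, 2], [0, 0, 0], 1]
    - [[0, 0, 5], [0, 0, 0], 1]
    - [[-3, 0, 9], [0, 0, 0], 1]
    - [[-6, 0, 13], [0, 0, 0], 0.5]
    - [[-7, 0, 16], [0, 0, 0], 0.2]
    - [[-7, 0, 18], [0, 0, 0], 0.1]
    - [[-7, 0, 18], [0, 0, 0], 0.1]

```text
time_s: 6.1
position: [0.3894, 0.1707, 0.2496]
orientation: [[-0.998, 0.066, 0.007], [0.066, 0.998, 0.005], [-0.006, 0.005, -1.0]]
ft_force: [0.4, 1.1, 0.7]
opening: 0.0385
gripper_force: 0.0
```

Run:
```python
from h import *
a=bot.grab_frame("scene")[:,:,::-1];b=bot.grab_frame("side")[:,:,::-1]
cv2.imwrite("pics/s2.png",a);cv2.imwrite("pics/d2.png",b)
for im,r in((a,(238,290,240,390)),(b,(220,310,275,400))):
    g=im[r[0]:r[1],r[2]:r[3]].max(2);m=(g<45).astype(np.uint8)
    n,l,st,c=cv2.connectedComponentsWithStats(m)
    for i in range(1,n):
        if st[i,4]>30: print(st[i]+np.array([r[2],r[0],0,0,0]),c[i]+[r[2],r[0]])
print(bot.observe()["opening"],bot.observe()["position"])
a=cv2.resize(a[200:310,200:400],(800,440));b=b[190:340,200:460]
b=cv2.resize(b[20:130],(800,338))
cv2.imwrite("pics/t2.png",cv2.resize(np.vstack([a,b]),(600,584)))
```

```text
[303 248  17  11 129] [311.23255814 253.10077519]
[359 249  17  10 122] [367.09016393 253.79508197]
[249 273  19  12 168] [258.19047619 278.45238095]
[286 229  17  14 184] [293.64673913 235.38586957]
[302 241   7  15  34] [305.67647059 248.20588235]
[312 261  19  15 216] [321.21296296 268.10648148]
[371 286  18  17 241] [379.46887967 293.84232365]
0.038350773861036885 [0.38788636 0.1695286  0.24640072]
```

View pics/t2.png

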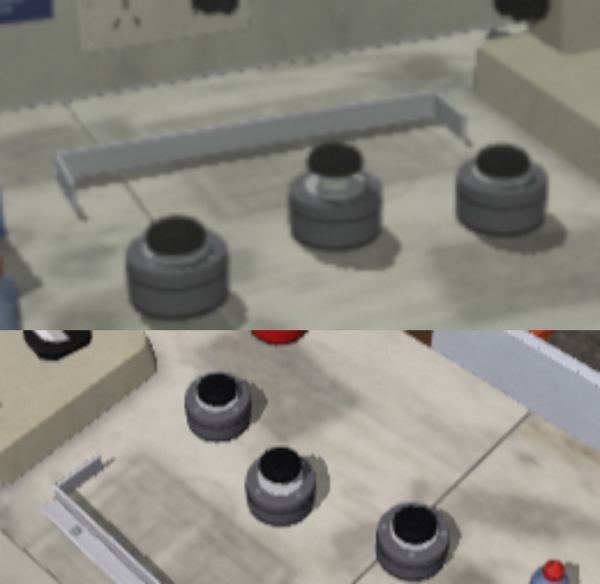

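The middle button (scene (311,253)) is back up, so that switch failed. The left and right ones stay down. Next I push the middle one with the half-open fingers as a two-point pusher.

servo_tool:
  rows:
    - [[1, 4, -2], [0, 0, 0], 0.1]
    - [[2.5, 8, -4], [0, 0, 0], 0.1]
    - [[4, 11.7, -7], [0, 0, 0], 0.1]
    - [[4, 11.7, -11], [0, 0, 0], 0.1]
    - [[4, 11.7, -15], [0, 0, 0], 0.1]
    - [[4, 11.7, -18], [0, 0, 0], 0.1]
    - [[4, 11.7, -20], [0, 0, 0], 0.1]
    - [[4, 11.7, -21.4], [0, 0, 0], 0.1]
    - [[4, 11.7, -21.8], [0, 0, 0], 0.1]
    - [[4, 11.7, -21.8], [0, 0, 0], 0.1]

```text
time_s: 7.2
position: [0.4276, 0.2862, 0.0278]
orientation: [[-0.998, 0.067, -0.001], [0.067, 0.998, -0.001], [0.001, -0.001, -1.0]]
ft_force: [-0.3, -0.2, -0.0]
opening: 0.0383
gripper_force: 0.0
```

servo_tool:
  rows:
    - [[1, -0.06, 0], [0, 0, 0], 0.1]
    - [[1.8, -0.12, 0], [0, 0, 0], 0.1]
    - [[2.4, -0.16, 0], [0, 0, 0], 0.1]
    - [[3, -0.2, 0], [0, 0, 0], 0.1]
    - [[3.6, -0.24, 0], [0, 0, 0], 0.1]
    - [[4.2, -0.28, 0], [0, 0, 0], 0.1]
    - [[4.8, -0.32, 0], [0, 0, 0], 0.1]
    - [[5.4, -0.36, 0], [0, 0, 0], 0.1]
    - [[6, -0.4, 0], [0, 0, 0], 0.1]
    - [[6, -0.4, 0], [0, 0, 0], 0.1]

```text
time_s: 8.2
position: [0.4896, 0.2825, 0.0285]
orientation: [[-0.998, 0.067, 0.003], [0.067, 0.998, 0.001], [-0.002, 0.001, -1.0]]
ft_force: [-0.4, 0.1, -0.3]
opening: 0.0383
gripper_force: 0.2
```

Run:
```python
from h import *
a=bot.grab_frame("scene")[:,:,::-1];b=bot.grab_frame("side")[:,:,::-1]
a=a[150:310,200:400];b=b[190:350,200:400]
cv2.imwrite("pics/t3.png",cv2.resize(np.hstack([a,b]),(800,320),interpolation=cv2.INTER_CUBIC))
```

```text
(no output)
```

View pics/t3.png

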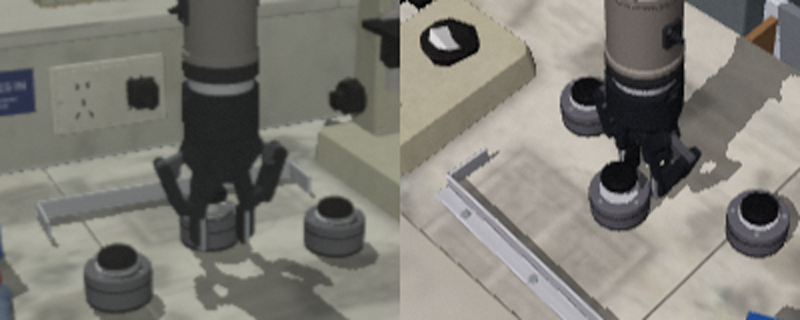

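The switch stands upright in the fork (side view (310,277)) and has moved with it. I carry on towards the rail.

servo_tool:
  rows:
    - [[0.7, -0.04, 0], [0, 0, 0], 0.1]
    - [[1.4, -0.09, 0], [0, 0, 0], 0.1]
    - [[2.1, -0.14, 0], [0, 0, 0], 0.1]
    - [[2.8, -0.18, 0], [0, 0, 0], 0.1]
    - [[3.5, -0.23, 0], [0, 0, 0], 0.1]
    - [[4.2, -0.27, 0], [0, 0, 0], 0.1]
    - [[4.9, -0.32, 0], [0, 0, 0], 0.1]
    - [[5.6, -0.36, 0], [0, 0, 0], 0.1]
    - [[6.3, -0.41, 0], [0, 0, 0], 0.1]
    - [[7.0, -0.45, 0], [0, 0, 0], 0.1]

```text
time_s: 9.3
position: [0.5584, 0.2779, 0.0283]
orientation: [[-0.998, 0.067, 0.0], [0.067, 0.998, 0.0], [-0.0, 0.0, -1.0]]
ft_force: [-1.0, 1.0, -1.3]
opening: 0.0383
gripper_force: 0.8
```

servo_tool:
  rows:
    - [[0.2, 0, 0], [0, 0, 0], 0.1]
    - [[0.4, 0, 0], [0, 0, 0], 0.1]
    - [[0.6, 0, 0], [0, 0, 0], 0.1]
    - [[0.6, 0, 0], [0, 0, 0], 0.1]

```text
time_s: 9.7
position: [0.564, 0.2781, 0.0284]
orientation: [[-0.998, 0.067, 0.0], [0.067, 0.998, 0.0], [-0.0, 0.0, -1.0]]
ft_force: [-1.4, -1.1, -0.9]
opening: 0.0381
gripper_force: 0.7
```

servo_tool:
  rows:
    - [[0.15, 0, 0], [0, 0, 0], 0.1]
    - [[0.3, 0, 0], [0, 0, 0], 0.1]
    - [[0.3, 0, 0], [0, 0, 0], 0.1]

```text
time_s: 10.0
position: [0.5671, 0.2782, 0.0284]
orientation: [[-0.998, 0.067, 0.001], [0.067, 0.998, 0.0], [-0.001, 0.0, -1.0]]
ft_force: [-1.1, 0.5, 0.1]
opening: 0.0382
gripper_force: 0.8
```

servo_tool:
  rows:
    - [[0.15, 0, 0], [0, 0, 0], 0.1]
    - [[0.3, 0, 0], [0, 0, 0], 0.1]
    - [[0.3, 0, 0], [0, 0, 0], 0.1]

```text
time_s: 10.3
position: [0.5683, 0.2782, 0.0282]
orientation: [[-0.998, 0.066, -0.003], [0.066, 0.998, -0.0], [0.003, -0.001, -1.0]]
ft_force: [-5.5, -0.4, 2.1]
opening: 0.0386
gripper_force: 3.0
```

Force rises and the tool stalls at x=0.568, so the switch has reached the rail. I back off slowly, then rise.

servo_tool:
  rows:
    - [[0.1, 0, 0], [0, 0, 0], 0.1]
    - [[0.1, 0, 0], [0, 0, 0], 0.1]

```text
time_s: 10.5
position: [0.5684, 0.2782, 0.0282]
orientation: [[-0.998, 0.066, -0.005], [0.066, 0.998, -0.001], [0.005, -0.001, -1.0]]
ft_force: [-7.3, -0.3, 4.9]
opening: 0.0382
gripper_force: 3.9
```

servo_tool:
  rows:
    - [[-0.3, 0, 0], [0, 0, 0], 0.1]
    - [[-0.8, 0.04, 0], [0, 0, 0], 0.1]
    - [[-2, 0.1, 0], [0, 0, 0], 0.1]
    - [[-4, 0.3, 0], [0, 0, 0], 0.1]
    - [[-7, 0.5, 2], [0, 0, 0], 0.1]
    - [[-9, 0.6, 6], [0, 0, 0], 0.1]
    - [[-11, 0.6, 10], [0, 0, 0], 0.1]
    - [[-13, 0.6, 14], [0, 0, 0], 0.1]
    - [[-15, 0.6, 18], [0, 0, 0], 0.1]
    - [[-17, 0.6, 20], [0, 0, 0], 0.1]

```text
time_s: 11.5
position: [0.4011, 0.285, 0.2321]
orientation: [[-0.998, 0.067, 0.005], [0.067, 0.998, 0.005], [-0.005, 0.005, -1.0]]
ft_force: [0.6, 1.0, -1.0]
opening: 0.0385
gripper_force: 0.0
```

Run:
```python
from h import *
print(bot.observe()["position"])
a=bot.grab_frame("scene")[:,:,::-1];b=bot.grab_frame("side")[:,:,::-1]
a=a[200:360,190:390];b=b[220:380,200:400]
cv2.imwrite("pics/t4.png",np.vstack([cv2.resize(x,(700,300) if 0 else (375,300),interpolation=cv2.INTER_CUBIC) for x in(a,b)]))
```

```text
[0.40107979 0.28498943 0.23209181]
```

View pics/t4.png

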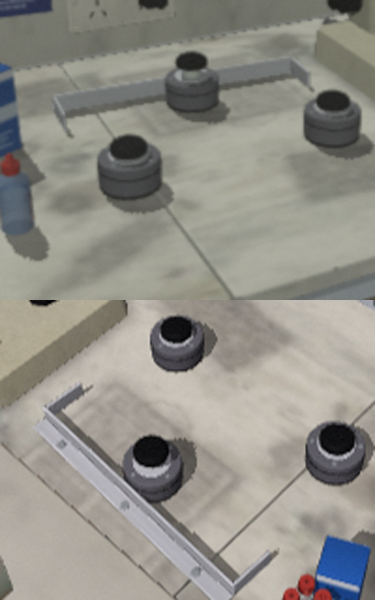

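The failed switch stands upright against the rail (side crop (152,465)). The other two are where they stood, with their buttons down.

```bash
python3 -c "
from station import bot
print(bot.finish_job())"
```

```text
the job is handed in; nothing more can be done
None
```

I pressed all three switches to the stop: the middle one popped back up, so I pushed it upright against the back rail, the other two stayed down where they stand, and I handed the job in at about 11.6 s.

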